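# File the specimen jars in the grid tray

## Robot

A 7-joint arm with a two-finger parallel gripper is mounted at the origin on the work surface. World frame = base frame: x ahead of the robot, y to its left, z up, the work surface at z = 0. Lengths are in m, angles in rad, forces in N, time in s.
With the tool pointing down it reaches from about 0.4 to 0.85 m from the base axis. Payload 10.4 kg.
Tool frame: the origin (TCP) lies midway between the tips of the shut fingers; the grasp point (between the pads) lies 19 mm behind it; z points along the fingers, y is the line along which they close (so a half turn about z gives the same grasp; the last joint's range is limited). The gripper opens to 87 mm and grips with 3 to 60 N. Pads are 19 mm wide; open, the fingers measure 117 mm over their backs; the gripper's body (75 mm by 190 mm) begins 51 mm behind the grasp point.
Start: joints at [1.106, 0.332, -0.065, 1.46, 0.022, 1.35, -0.088], TCP at [0.267, -0.565, 0.223] pointing down, gripper open.
Joint ranges: [-2.6, 2.6], [-0.5, 2.12], [-1.47, 1.34], [0.16, 2.42], [-1.27, 4.41], [0.06, 2.06], [-2.6, 2.6]. Speed limits (rad/s): [2.22, 2.22, 2.79, 2.79, 3.14, 3.14, 3.14].

## Interface

Orientations are given as a unit quaternion [x, y, z, w].
In Python, from bench import r gives the robot as it stands.
- The arm moves only by the tool carry_out, never from a script. Its argument "steps" is a list that holds one entry, the list of rows, each a list of 6 numbers: the shift along the tool's x, y, z in cm, then the turn, a rotation vector about the tool's x, y, z in rad. In form: [[[dx, dy, dz, wx, wy, wz], ...]]. A call has 1 to 20 rows; each row is the pose to reach, as a shift and turn from the pose commanded when the call began, along the tool's axes at that moment; what a row does not reach only later rows make up. A row lasts 1/12 s, in which the tool goes at most 41.7 mm and 7.16 degrees, less where a joint would pass 70% of its speed; a pose out of reach is approached as far as the arm can. A call with a gripper value outside its range is refused whole. "hand" is the closure, from -1 (fully open) to 1 (shut), set as the call begins (left out, the last holds). The fingers move at their own pace and stop on an object; "squeeze" is the grip in N (left out, the last holds). Time passes only in rows, so rows that repeat a pose let the fingers close. It gives the time, the measured TCP pose, the force, the opening and the grip force at its end, in the units of the state.
- r.read_state(): the state, without advancing time (a new reading comes with each control period).
- r.camera(name): name is "scene" or "top"; returns the picture (420x560x3 uint8, red, green, blue); there is no depth.
- r.camera_params(name): a dict with "fx", "fy", "cx", "cy" (pixels), "D" ([k1, k2, p1, p2, k3] as OpenCV has them; the pictures are not rectified), "view" (4x4, takes a point from world to camera coordinates). Camera axes: x right, y up, looking along -z (the intrinsics and any distortion apply to the point x, -y, -z); pixel columns grow to the right and rows downward; lengths in m; the calibration is good to about 2 mm. A picture is of the moment at which its call begins. camera_params takes no time and is no camera call.
- r.close_job(): hands the job in; it is judged then, once.
The state is a dict: "time": time; "joint_positions": joint angles; "joint_vel": joint speeds; "joint_torque": joint torques, N m; "ee_pos": TCP position; "eef_rot": TCP orientation; "ft_force": force on the tool from outside, world axes, zero at the start; "torque": the same for the moment, N m; "width": finger opening in m; "grip_force": force on a finger pad.
Only numpy, scipy, OpenCV 4.12 (cv2) and the standard library are available. Lean on these libraries where they do the work, as an engineer would, in place of code of your own. Each camera call takes 0.05 s, during which the arm holds its last target. There are 200 camera calls.

## Task

Put the specimen jars away: pull the grid tray out of the grey cabinet to its stop, stand every jar from the bench upright on the floor of an empty cell, cap up, and then push the tray fully home again. Some cells are already taken by black pots that sit below the rim and are hard to see against the black floor, so feel for the bottom of a cell before letting go of a jar. Do not shove the petri dish or the wooden block about.

Things in the scene. Friction and masses are not known exactly. Their poses are not given: they have to be found in the camera images.
- tray (a joint): Travel of the grid tray out of the low grey cabinet, in m: 0 = fully in (shut), 0.150 = out at its stop. It slides horizontally along the cabinet's -x axis (roughly towards the robot); friction of about 1.5 N, no spring and no latch, it stays where it is left.
- cabinet: Low grey specimen cabinet fixed to the bench, 170 mm deep (its x), 300 mm wide (its y), 124 mm high, open at the front. Origin: centre of the underside; its x axis points to its back, its front face is at x = -85 mm. The opening is 114 mm high: a jar standing on the tray floor (top 102 mm above the bench) passes under it, one standing on a pot (127 mm) does not.
- tab_top (a point): Centre of the top end of the tray's upright aluminium pull tab, 102 mm above the bench. The tab is 14 mm wide (cabinet's y), 26 mm deep (x) and 64 mm tall, and stands 24 mm clear of the cabinet's front when the tray is shut (its centre 37 mm in front); best pinched from above across its 14 mm. Moves with the tray; axes as the cabinet's.
- tray_floor (a point): Centre of the tray's floor, on which jars stand, 14 mm above the bench; moves with the tray; axes as the cabinet's. The grid has 2 rows (x) by 4 columns (y) of square cells, pitch 62 mm, 56 mm wide inside, with 6 mm walls 40 mm high. Three of the eight cells, different each time, already hold a black pot (44 mm diameter, 25 mm tall) standing on the black floor, its top 15 mm below the rim. The pots are loose and are not reported.
- dish: Loose glass petri dish, 64 mm in diameter, 14 mm high, lying among the jars (bystander). Origin: centre of the underside.
- block: Loose wooden block, 90 x 50 x 30 mm, near the jars (bystander). Origin: centre of the underside.
- cell0 (a point): Centre of the mouth of a tray cell, level with the cell rim, 40 mm above the tray floor (54 mm above the bench); front row (nearest the pull tab), column 1 of 4 counted from the cabinet's -y side. Moves with the tray; axes as the cabinet's.
- cell1 (a point): Centre of the mouth of a tray cell, level with the cell rim, 40 mm above the tray floor (54 mm above the bench); front row (nearest the pull tab), column 2 of 4 counted from the cabinet's -y side. Moves with the tray; axes as the cabinet's.
- cell2 (a point): Centre of the mouth of a tray cell, level with the cell rim, 40 mm above the tray floor (54 mm above the bench); front row (nearest the pull tab), column 3 of 4 counted from the cabinet's -y side. Moves with the tray; axes as the cabinet's.
- cell3 (a point): Centre of the mouth of a tray cell, level with the cell rim, 40 mm above the tray floor (54 mm above the bench); front row (nearest the pull tab), column 4 of 4 counted from the cabinet's -y side. Moves with the tray; axes as the cabinet's.
- cell4 (a point): Centre of the mouth of a tray cell, level with the cell rim, 40 mm above the tray floor (54 mm above the bench); back row, column 1 of 4 counted from the cabinet's -y side. Moves with the tray; axes as the cabinet's.
- cell5 (a point): Centre of the mouth of a tray cell, level with the cell rim, 40 mm above the tray floor (54 mm above the bench); back row, column 2 of 4 counted from the cabinet's -y side. Moves with the tray; axes as the cabinet's.
- cell6 (a point): Centre of the mouth of a tray cell, level with the cell rim, 40 mm above the tray floor (54 mm above the bench); back row, column 3 of 4 counted from the cabinet's -y side. Moves with the tray; axes as the cabinet's.
- cell7 (a point): Centre of the mouth of a tray cell, level with the cell rim, 40 mm above the tray floor (54 mm above the bench); back row, column 4 of 4 counted from the cabinet's -y side. Moves with the tray; axes as the cabinet's.
- jar0: Squat shouldered specimen jar of amber glass with a tall white cap, about 0.16 kg, 88 mm high: body 48 mm in diameter up to 37 mm, sloping to the 34 mm diameter cap, which runs from 46 mm to the top. Stands upright on the bench. Origin: centre of the underside, z up. There are three to five; an absent one has no pose.
- jar1: Squat shouldered specimen jar of amber glass with a tall white cap, about 0.16 kg, 88 mm high: body 48 mm in diameter up to 37 mm, sloping to the 34 mm diameter cap, which runs from 46 mm to the top. Stands upright on the bench. Origin: centre of the underside, z up. There are three to five; an absent one has no pose.
- jar2: Squat shouldered specimen jar of amber glass with a tall white cap, about 0.16 kg, 88 mm high: body 48 mm in diameter up to 37 mm, sloping to the 34 mm diameter cap, which runs from 46 mm to the top. Stands upright on the bench. Origin: centre of the underside, z up. There are three to five; an absent one has no pose.
- jar3: Squat shouldered specimen jar of amber glass with a tall white cap, about 0.16 kg, 88 mm high: body 48 mm in diameter up to 37 mm, sloping to the 34 mm diameter cap, which runs from 46 mm to the top. Stands upright on the bench. Origin: centre of the underside, z up. There are three to five; an absent one has no pose.
- jar4: Squat shouldered specimen jar of amber glass with a tall white cap, about 0.16 kg, 88 mm high: body 48 mm in diameter up to 37 mm, sloping to the 34 mm diameter cap, which runs from 46 mm to the top. Stands upright on the bench. Origin: centre of the underside, z up. There are three to five; an absent one has no pose.
There are look-alikes about, which are no part of the job. What is shaped like the jar3 but purple or turquoise is not meant.

How it is judged:
By the outcome, as a careful person would: the job done as asked, in the order asked, and still so for the second after the job is handed in, with the robot touching nothing.
Of pot0, pot1, pot2, pot3, pot4, pot5, pot6, pot7 only 3 to 3 are there at a start; the rules pass over those that are not, and their reading is None.
Of jar0, jar1, jar2, jar3, jar4 only 3 to 5 are there at a start; the rules pass over those that are not, and their reading is None.
At some moment in a run one of jar0, jar1, jar2, jar3, jar4 may be knocked a few centimetres aside while the robot is not near it.
It also fails if it takes over 210 s, if anything falls off the work surface, if the arm or the gripper's body presses on something with over 40 N, if the wrist force passes 120 N, or if a joint passes its speed limit or range.

## Working session

There is one attempt and no reset: what is moved stays moved. The work goes in short steps, Python scripts to look and compute and a tool call to move; the robot and the scene stay as the last step left them, time stands still between calls to the robot, and variables do not carry over. Pictures are saved under pics/ and viewed, at most 14 in all, crops included, and the job is handed in when it is done.

Besides the shell and the picture viewer there is one more tool, called after ">>>" as name([rows], argument=value, ...), one row to a line, values as JSON. carry_out: Moves the arm, as the interface text tells. Its arguments: {"type":"object","properties":{"steps":{"type":"array","items":{"type":"array","items":{"type":"array","items":{"type":"number"}}}},"hand":{"type":"number"},"squeeze":{"type":"number"}},"required":["steps"]}

```bash
mkdir -p pics; ls
python3 - <<'E'
from bench import r
import cv2
s=r.read_state();print({k:s[k] for k in('time','ee_pos','eef_rot','ft_force','width')})
for n in('scene','top'):
    p=r.camera_params(n);print(n,p)
    cv2.imwrite(f'pics/{n}0.png',r.camera(n)[:,:,::-1])
E
```

```text
pics
{'time': 0.0, 'ee_pos': array([ 0.26707772, -0.56463868,  0.22174751]), 'eef_rot': array([ 9.75693724e-01,  2.19137502e-01, -1.91334509e-04, -6.90177849e-04]), 'ft_force': array([0.60135265, 0.0231423 , 0.54383656]), 'width': 0.08716951684716842}
scene {'fx': 431.6363680279123, 'fy': 431.6363680279123, 'cx': 280.4272705593557, 'cy': 212.1215155716885, 'D': array([-0.07519138,  0.        ,  0.        ,  0.        ,  0.        ]), 'view': array([[-0.86439509,  0.50280258,  0.00326929,  0.49488572],
       [-0.31040117, -0.53872003,  0.7832189 ,  0.07963759],
       [ 0.39556572,  0.67599578,  0.62173746, -1.39277506],
       [ 0.        ,  0.        ,  0.        ,  1.        ]])}
top {'fx': 448.51005435126183, 'fy': 448.51005435126183, 'cx': 280.3473840956502, 'cy': 208.02015822492496, 'D': array([-0.0569408,  0.       ,  0.       ,  0.       ,  0.       ]), 'view': array([[ 0.00786402, -0.99995946,  0.00438572, -0.04289116],
       [ 0.99823324,  0.0081086 ,  0.05886128, -0.53857247],
       [-0.05889446,  0.00391509,  0.99825654, -1.03481063],
       [ 0.        ,  0.        ,  0.        ,  1.        ]])}
```

View pics/top0.png

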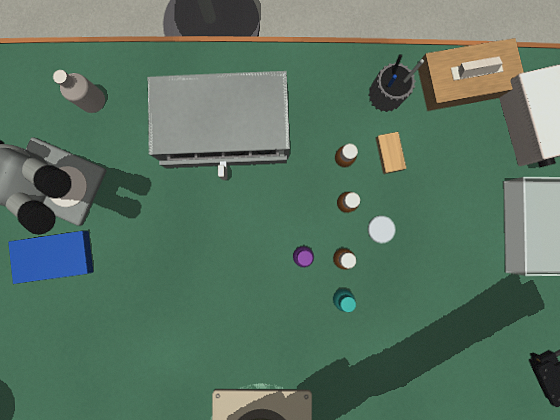

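View pics/scene0.png

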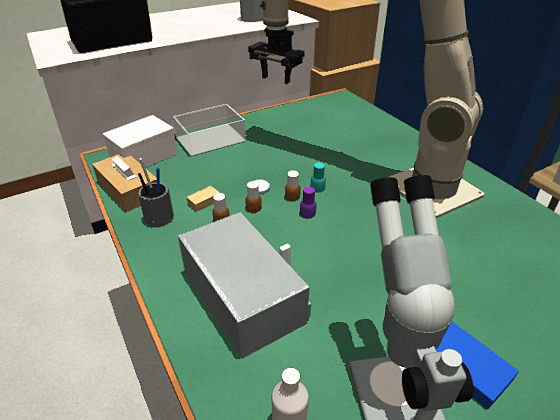

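The top view shows three amber jars with white caps at about (348,153), (349,201) and (346,259). The purple (303,257) and turquoise (345,300) shapes are look-alikes. The dish is at (382,229), the block at (391,152), the tab at (223,168), and the cabinet spans roughly (148–288, 72–160). Next I'll measure them.

```bash
cat > h.py <<'E'
from bench import r
import cv2, numpy as np
from scipy.spatial.transform import Rotation as R
def cast(n,px,z):
    p=r.camera_params(n);K=np.array([[p['fx'],0,p['cx']],[0,p['fy'],p['cy']],[0,0,1]])
    u=cv2.undistortPoints(np.array(px,float).reshape(-1,1,2),K,p['D'])[:,0]
    d=np.c_[u[:,0],-u[:,1],-np.ones(len(u))]; V=p['view'];Rt=V[:3,:3].T
    o=-Rt@V[:3,3]; d=d@Rt.T
    return o+d*((z-o[2])/d[:,2])[:,None]
def proj(n,P):
    p=r.camera_params(n);K=np.array([[p['fx'],0,p['cx']],[0,p['fy'],p['cy']],[0,0,1]])
    c=np.c_[np.array(P,float).reshape(-1,3),np.ones(np.size(P)//3)]@p['view'].T
    c=c[:,:3]*[1,-1,-1]
    return cv2.projectPoints(c,np.zeros(3),np.zeros(3),K,p['D'])[0][:,0]
def st():
    s=r.read_state();print('t',round(s['time'],2),'p',s['ee_pos'].round(4),'rv',R.from_quat(s['eef_rot']).as_euler('xyz').round(3),'F',s['ft_force'].round(1),'w',round(s['width'],4),'g',round(s['grip_force'],1),'j',s['joint_positions'].round(2));return s
def delta(tgt,yaw=None):
    # shift (cm, tool axes) and turn about tool z from the present pose; yaw = world dir of tool y axis
    s=r.read_state();T=R.from_quat(s['eef_rot'])
    d=T.inv().apply(np.array(tgt)-s['ee_pos'])*100
    w=np.zeros(3)
    if yaw is not None:
        y=np.array([np.cos(yaw),np.sin(yaw),0]);
        if y@T.as_matrix()[:,1]<0:y=-y
        z=np.array([0,0,-1.]);G=R.from_matrix(np.c_[np.cross(y,z),y,z]);w=(T.inv()*G).as_rotvec()
    print('delta',d.round(2),w.round(3));return d,w
E
python3 - <<'E'
from h import *
im=r.camera('top')[:,:,::-1].copy();hsv=cv2.cvtColor(im,cv2.COLOR_BGR2HSV)
m=((hsv[...,1]<45)&(hsv[...,2]>190)).astype('uint8')
n,l,s,c=cv2.connectedComponentsWithStats(m)
for i in range(1,n):
    if s[i,4]>25 and s[i,4]<900: print(s[i],c[i].round(1),cast('top',[c[i]],.088)[0].round(4))
g=((hsv[...,1]<40)&(hsv[...,2]>70)).astype('uint8');g[:65]=0;g[165:]=0;g[:,:140]=0;g[:,300:]=0
g=cv2.morphologyEx(g,cv2.MORPH_OPEN,np.ones((3,3)))
k=max(cv2.findContours(g,0,2)[0],key=cv2.contourArea);b=cv2.minAreaRect(k);q=cv2.boxPoints(b);print(b,q.round(1));print(cast('top',q,.124).round(4))
cv2.imwrite('pics/c1.png',np.hstack([cv2.resize(im[60:190,140:300],None,fx=2.5,fy=2.5,interpolation=2),cv2.resize(im[130:260+30,300:400],None,fx=325/160,fy=325/160,interpolation=2)]))
E
```

```text
[462  57  40  13 268] [481.4  62.9] [ 0.8686 -0.4921  0.088 ]
[451  67   9  13  73] [455.1  72.6] [ 0.8443 -0.4306  0.088 ]
[ 54  70  13  13 133] [59.5 76.1] [0.8293 0.4633 0.088 ]
[285 113   3  28  48] [286.4 126.1] [ 0.7162 -0.0503  0.088 ]
[343 144  15  15 160] [349.7 150.8] [ 0.6623 -0.1902  0.088 ]
[218 161   8  15  89] [221.2 168.1] [0.6214 0.0923 0.088 ]
[524 177  36   1  36] [541.5 177. ] [ 0.6091 -0.6234  0.088 ]
[524 182   3  91 192] [525.1 225.9] [ 0.4993 -0.5823  0.088 ]
[345 193  15  15 164] [352.2 199.7] [ 0.5542 -0.1954  0.088 ]
[ 50 198  29   9 143] [ 64.1 202.2] [0.5437 0.4394 0.088 ]
[369 217  26  26 509] [381.6 229. ] [ 0.4906 -0.2599  0.088 ]
[341 253  15  15 170] [348.1 260.1] [ 0.4224 -0.1865  0.088 ]
[526 274  34   2  64] [541.8 274.5] [ 0.3918 -0.6188  0.088 ]
((217.53179931640625, 112.3257064819336), (78.63416290283203, 140.62680053710938), 87.79740142822266) [[145.8  75.7]
 [286.3  70.3]
 [289.3 148.9]
 [148.8 154.3]]
[[ 0.8162  0.2546  0.124 ]
 [ 0.8295 -0.0486  0.124 ]
 [ 0.6582 -0.0562  0.124 ]
 [ 0.6446  0.2424  0.124 ]]
```

View pics/c1.png

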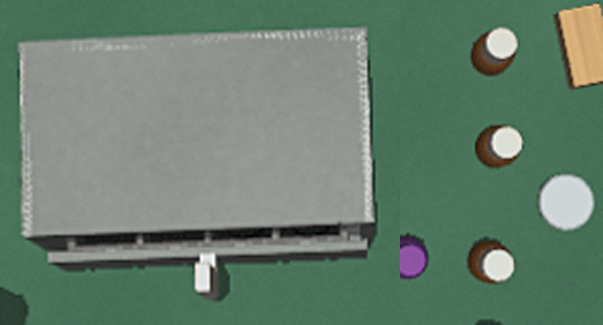

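Three jars at (0.662,-0.190), (0.554,-0.195) and (0.422,-0.187). The cabinet centre is about (0.737,0.098), yaw about 0.046, and the tab is at about (0.617,0.0925). The crop confirms the amber bodies with white caps, so the purple one is excluded.

Run:
```python
from h import *
st();delta([.617,.0925,.17],np.pi/2+.046)
```

```text
t 0.15 p [ 0.2671 -0.5647  0.222 ] rv [-3.141  0.     0.442] F [-0.1 -0.4 -0.2] w 0.0873 g 0.0 j [ 1.11  0.33 -0.06  1.46  0.02  1.35 -0.09]
delta [ 59.73 -44.45   5.24] [-0.001  0.     0.396]
```

>>> carry_out([
  [[10,-7,1,0,0,0.1],[20,-15,2,0,0,0.2],[30,-22,2.5,0,0,0.3],[40,-30,3.5,0,0,0.396],[59.7,-44.4,5.2,0,0,0.396],[59.7,-44.4,5.2,0,0,0.396],[59.7,-44.4,5.2,0,0,0.396],[59.7,-44.4,5.2,0,0,0.396],[59.7,-44.4,5.2,0,0,0.396],[59.7,-44.4,5.2,0,0,0.396],[59.7,-44.4,5.2,0,0,0.396],[59.7,-44.4,5.2,0,0,0.396],[59.7,-44.4,5.2,0,0,0.396],[59.7,-44.4,5.2,0,0,0.396],[59.7,-44.4,5.2,0,0,0.396],[59.7,-44.4,5.2,0,0,0.396],[59.7,-44.4,5.2,0,0,0.396],[59.7,-44.4,5.2,0,0,0.396],[59.7,-44.4,5.2,0,0,0.396],[59.7,-44.4,5.2,0,0,0.396]],
], hand=-1)

```text
time: 1.82
ee_pos: [0.6169, 0.0946, 0.1696]
eef_rot: [1.0, 0.025, -0.001, -0.001]
ft_force: [-0.3, -0.2, -0.7]
width: 0.0865
grip_force: 0.0
```

Run:
```python
from h import *
st();delta([.617,.0925,.17],np.pi/2+.046)
im=r.camera('scene')[:,:,::-1]
cv2.imwrite('pics/s1.png',cv2.resize(im[150:320,180:350],None,fx=3,fy=3,interpolation=2))
```

```text
t 1.82 p [0.6169 0.0946 0.1696] rv [-3.14e+00  2.00e-03  5.00e-02] F [-0.3 -0.2 -0.7] w 0.0865 g 0.0 j [ 0.17  0.41 -0.51  1.51  0.21  1.28 -1.89]
delta [ 0.    0.21 -0.05] [-0.001  0.002  0.004]
```

View pics/s1.png

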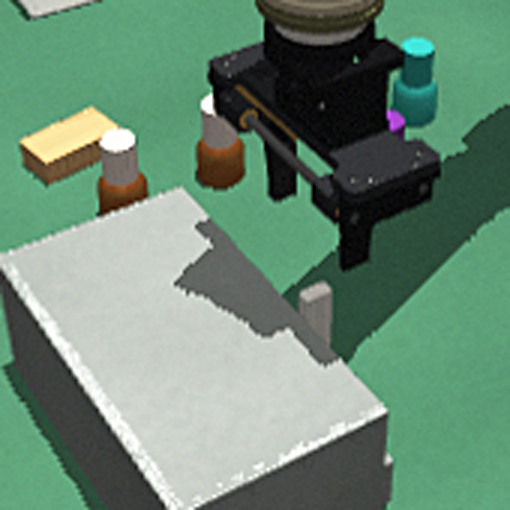

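The gripper is above the tab and the fingers straddle it (about (315,310) in the crop). Descending and pinching.

>>> carry_out([
  [[0,0.2,3,0,0,0],[0,0.2,6,0,0,0],[0,0.2,8,0,0,0],[0,0.2,9,0,0,0],[0,0.2,9.7,0,0,0],[0,0.2,9.7,0,0,0],[0,0.2,9.7,0,0,0]],
])

```text
time: 2.45
ee_pos: [0.6178, 0.0892, 0.0747]
eef_rot: [1.0, 0.023, 0.001, 0.0]
ft_force: [0.1, 0.1, 0.8]
width: 0.0869
grip_force: 0.0
```

>>> carry_out([
  [[0,0,0,0,0,0],[0,0,0,0,0,0],[0,0,0,0,0,0],[0,0,0,0,0,0],[0,0,0,0,0,0],[0,0,0,0,0,0],[0,0,0,0,0,0],[0,0,0,0,0,0],[0,0,0,0,0,0],[0,0,0,0,0,0]],
], hand=1, squeeze=20)

```text
time: 3.28
ee_pos: [0.6172, 0.0896, 0.0735]
eef_rot: [1.0, 0.023, -0.0, 0.0]
ft_force: [1.0, -0.4, 0.6]
width: 0.0283
grip_force: 0.0
```

>>> carry_out([
  [[0,0,0,0,0,0],[0,0,0,0,0,0],[0,0,0,0,0,0],[0,0,0,0,0,0],[0,0,0,0,0,0]],
])

```text
time: 3.7
ee_pos: [0.6171, 0.0906, 0.0735]
eef_rot: [1.0, 0.023, 0.0, -0.0]
ft_force: [0.2, 4.6, -1.3]
width: 0.0139
grip_force: 20.0
```

>>> carry_out([
  [[-1,0,0,0,0,0],[-2,0,0,0,0,0],[-3,0,0,0,0,0],[-4,0,0,0,0,0],[-5,0,0,0,0,0],[-6,0,0,0,0,0],[-7,0,0,0,0,0],[-8,0,0,0,0,0],[-9,0,0,0,0,0],[-10,0,0,0,0,0],[-11,0,0,0,0,0],[-12,0,0,0,0,0],[-12.7,0,0,0,0,0],[-13.4,0,0,0,0,0],[-14,0,0,0,0,0],[-14.3,0,0,0,0,0],[-14.6,0,0,0,0,0],[-14.9,0,0,0,0,0],[-15.1,0,0,0,0,0],[-15.1,0,0,0,0,0]],
])

```text
time: 5.37
ee_pos: [0.4672, 0.0835, 0.0735]
eef_rot: [1.0, 0.023, 0.001, -0.001]
ft_force: [7.0, 7.3, -12.2]
width: 0.0138
grip_force: 20.0
```

>>> carry_out([
  [[-0.3,0,0,0,0,0],[-0.5,0,0,0,0,0],[-0.5,0,0,0,0,0]],
])

```text
time: 5.62
ee_pos: [0.4649, 0.0834, 0.0743]
eef_rot: [1.0, 0.023, 0.004, -0.001]
ft_force: [17.6, 6.5, -16.4]
width: 0.0138
grip_force: 20.0
```

>>> carry_out([
  [[0.3,0,0,0,0,0],[0.3,0,0,0,0,0]],
])

```text
time: 5.78
ee_pos: [0.4656, 0.0834, 0.0743]
eef_rot: [1.0, 0.023, 0.001, -0.001]
ft_force: [1.8, 4.9, 1.7]
width: 0.0139
grip_force: 20.0
```

>>> carry_out([
  [[0,0,0,0,0,0],[0,0,0,0,0,0],[0,0,0,0,0,0],[0,0,0,0,0,0],[0,0,0,0,0,0],[0,0,0,0,0,0],[0,0,-4,0,0,0],[0,0,-8,0,0,0],[0,0,-12,0,0,0],[0,0,-12,0,0,0],[0,0,-12,0,0,0]],
], hand=-1)

```text
time: 6.7
ee_pos: [0.4657, 0.0828, 0.1958]
eef_rot: [1.0, 0.023, 0.002, 0.0]
ft_force: [0.4, -0.2, -0.7]
width: 0.0795
grip_force: 0.0
```

Run:
```python
from h import *
st();delta([.662,-.19,.15],np.pi/2)
```

```text
t 6.7 p [0.4657 0.0828 0.1958] rv [ 3.141 -0.005  0.046] F [ 0.4 -0.2 -0.7] w 0.0795 g 0.0 j [ 0.29  0.04 -0.57  1.86  0.03  1.24 -1.81]
delta [18.35 28.14  4.67] [ 0.    -0.005  0.046]
```

>>> carry_out([
  [[4,6,0,0,0,0.046],[18.3,28.1,3.6,0,0,0.046],[18.3,28.1,3.6,0,0,0.046],[18.3,28.1,3.6,0,0,0.046],[18.3,28.1,3.6,0,0,0.046],[18.3,28.1,3.6,0,0,0.046],[18.3,28.1,3.6,0,0,0.046],[18.3,28.1,3.6,0,0,0.046],[18.3,28.1,3.6,0,0,0.046],[18.3,28.1,3.6,0,0,0.046],[18.3,28.1,3.6,0,0,0.046]],
])

```text
time: 7.62
ee_pos: [0.6593, -0.1891, 0.1556]
eef_rot: [1.0, -0.0, -0.001, -0.001]
ft_force: [-0.7, 1.2, 0.6]
width: 0.0871
grip_force: 0.0
```

Run:
```python
from h import *
st();delta([.662,-.19,.16],np.pi/2)
im=r.camera('top')[:,:,::-1].copy()
c=np.array([.737,.098]);a=.046;ux=np.array([np.cos(a),np.sin(a)]);uy=np.array([-ux[1],ux[0]])
print('top of jars now')
hsv=cv2.cvtColor(im,cv2.COLOR_BGR2HSV);m=((hsv[...,1]<45)&(hsv[...,2]>190)).astype('uint8')
n,l,s,q=cv2.connectedComponentsWithStats(m)
for i in range(1,n):
    if 60<s[i,4]<300: print(s[i],q[i].round(1),cast('top',[q[i]],.088)[0].round(4))
lut=(np.clip((np.arange(256)/255.)**.45,0,1)*255).astype('uint8')
b=cv2.LUT(cv2.resize(im[130:250,140:300],None,fx=5,fy=5,interpolation=cv2.INTER_CUBIC),lut)
cv2.imwrite('pics/tray.png',b)
im=r.camera('scene')[:,:,::-1];cv2.imwrite('pics/tray_s.png',cv2.LUT(cv2.resize(im[180:340,230:390],None,fx=4,fy=3.75,interpolation=2),lut))
```

```text
t 7.62 p [ 0.6593 -0.1891  0.1556] rv [-3.14e+00  3.00e-03 -0.00e+00] F [-0.7  1.2  0.6] w 0.0871 g 0.0 j [ 0.46  0.53 -0.36  1.35  0.19  1.3  -1.47]
delta [ 0.27  0.09 -0.44] [-0.001  0.003 -0.   ]
top of jars now
[462  57  40  13 267] [481.3  62.8] [ 0.8686 -0.492   0.088 ]
[451  67   9  12  71] [455.1  72.5] [ 0.8444 -0.4305  0.088 ]
[ 54  70  13  13 133] [59.5 76.1] [0.8293 0.4633 0.088 ]
[524 182   3  91 184] [525.1 226.5] [ 0.4981 -0.5822  0.088 ]
[ 50 198  29   9 141] [ 64.  202.1] [0.5438 0.4396 0.088 ]
```

View pics/tray.png

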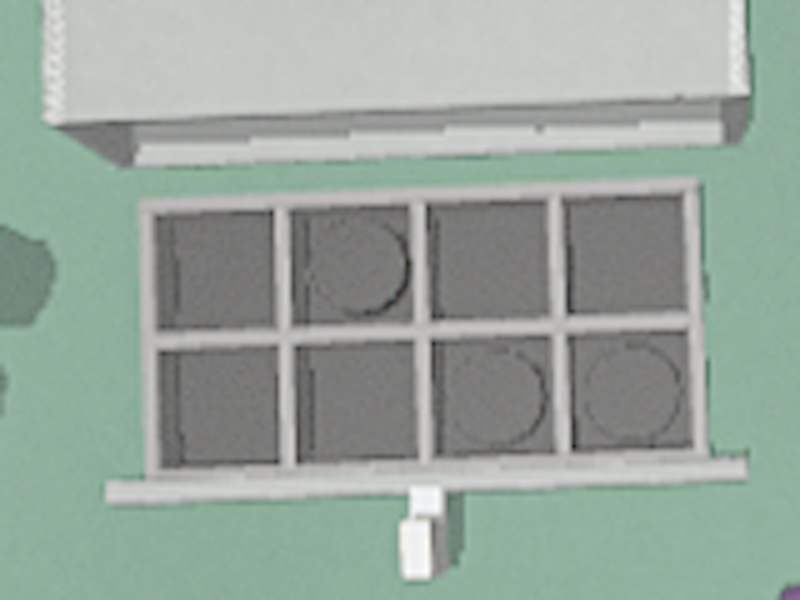

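Pots are visible in the back row at (360,265), cell6, and in the front row at (495,395), cell1, and (632,393), cell0. Cells 2, 3, 4, 5 and 7 are empty. I'll use 7, 5 and 2, after computing cell centres and checking the jars in the scene view.

Run:
```python
from h import *
px=np.array([[147,207],[693,187],[700,452],[153,476],[285,333],[423,328],[560,324]])/5.+[140,130]-.4
w=cast('top',px,.054);print(w.round(4))
x=w[4:7];print('yaw',np.arctan2(x[0]-x[2],1)[0]/np.linalg.norm(x[0]-x[2]),'pitch',np.linalg.norm(x[0]-x[2])/2)
a=.046;ux=np.array([np.cos(a),np.sin(a)]);uy=np.array([-ux[1],ux[0]])
c=(w[:4].mean(0)[:2]+x.mean(0)[:2]*1)/2;print('centre',w[:4].mean(0),x.mean(0))
for i in range(8):print(i,(c+ux*(.031 if i>3 else -.031)+uy*.062*(i%4-1.5)).round(4))
im=r.camera('scene')[:,:,::-1];hsv=cv2.cvtColor(im,cv2.COLOR_BGR2HSV)
m=((hsv[...,1]<60)&(hsv[...,2]>150)).astype('uint8');m[:170]=0
n,l,s,q=cv2.connectedComponentsWithStats(m)
for i in range(1,n):
    if 30<s[i,4]<600: print(s[i],q[i].round(1),cast('scene',[q[i]],.067)[0].round(4))
for p in[(.6623,-.1902),(.5542,-.1954),(.4224,-.1865)]:print(proj('scene',[*p,.067]))
b=im[130:250,180:340];cv2.imwrite('pics/j.png',cv2.resize(b,None,fx=4,fy=4,interpolation=2))
```

```text
[[ 0.619   0.2156  0.054 ]
 [ 0.6299 -0.0328  0.054 ]
 [ 0.5096 -0.037   0.054 ]
 [ 0.4967  0.21    0.054 ]
 [ 0.5619  0.1514  0.054 ]
 [ 0.5647  0.0888  0.054 ]
 [ 0.567   0.0268  0.054 ]]
yaw -0.04062543932323133 pitch 0.062328420988451955
centre [0.56379213 0.08895178 0.054     ] [0.56452804 0.08901242 0.054     ]
0 [ 0.5375 -0.0053]
1 [0.5346 0.0566]
2 [0.5318 0.1185]
3 [0.5289 0.1805]
4 [ 0.5994 -0.0025]
5 [0.5966 0.0594]
6 [0.5937 0.1214]
7 [0.5909 0.1833]
[  0 170  50  14 372] [ 16.9 174.2] [ 1.1637 -0.6486  0.067 ]
[118 170  19  10  63] [126.8 174.9] [ 0.8554 -0.462   0.067 ]
[288 171  11   6  54] [292.7 173.4] [ 0.4062 -0.2111  0.067 ]
[394 170  19   5  66] [404.8 172.3] [ 0.098  -0.0423  0.067 ]
[247 179  23  13 181] [259.  184.5] [ 0.5248 -0.2097  0.067 ]
[535 189  17  18 178] [543.3 197.7] [-0.1731  0.2656  0.067 ]
[214 193  11   7  61] [219.  196.3] [ 0.652  -0.2151  0.067 ]
[554 201   6  14  47] [557.5 208.5] [-0.1625  0.3196  0.067 ]
[291 212  72  66 322] [326.8 244.6] [0.501  0.1076 0.067 ]
[275 220  77  76 234] [308.6 259.1] [0.5686 0.1278 0.067 ]
[329 222  11   7  47] [334.  224.9] [0.4402 0.0541 0.067 ]
[282 368  18  17 243] [290.4 375.6] [0.7666 0.3705 0.067 ]
[362 401  26  19 275] [373.5 412.7] [0.6787 0.5063 0.067 ]
[433 409  13  11  87] [439.1 415.1] [0.5826 0.5702 0.067 ]
[[219.19433518 201.85836668]]
[[252.37469892 189.81518769]]
[[292.35173131 178.70713741]]
```

View pics/j.png

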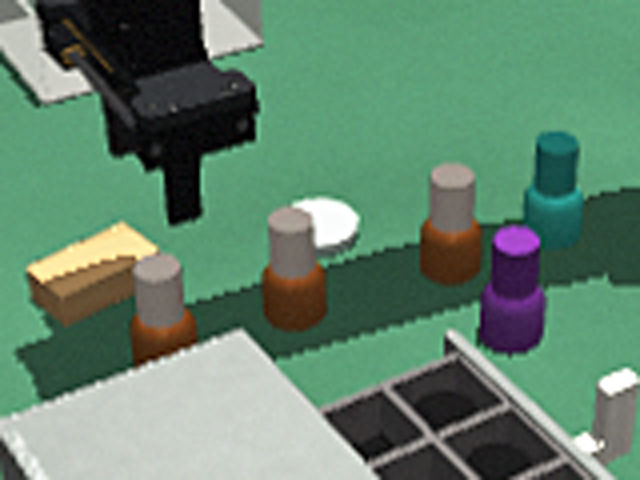

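All three jars stand where measured, with caps in the crop at (158,290), (291,243) and (452,195). Grasping the far one.

>>> carry_out([
  [[0.25,0.1,0,0,0,0],[0.25,0.1,3,0,0,0],[0.25,0.1,6,0,0,0],[0.25,0.1,8,0,0,0],[0.25,0.1,9.5,0,0,0],[0.25,0.1,10.3,0,0,0],[0.25,0.1,10.3,0,0,0],[0.25,0.1,10.3,0,0,0]],
])

```text
time: 8.43
ee_pos: [0.6629, -0.1905, 0.0554]
eef_rot: [1.0, 0.0, 0.0, 0.0]
ft_force: [-0.1, 0.1, -0.3]
width: 0.0868
grip_force: 0.0
```

>>> carry_out([
  [[0,0,0,0,0,0],[0,0,0,0,0,0],[0,0,0,0,0,0],[0,0,0,0,0,0],[0,0,0,0,0,0],[0,0,0,0,0,0],[0,0,0,0,0,0],[0,0,0,0,0,0],[0,0,0,0,0,0],[0,0,0,0,0,0],[0,0,0,0,0,0],[0,0,0,0,0,0],[0,0,0,0,0,0]],
], hand=1, squeeze=15)

```text
time: 9.52
ee_pos: [0.6625, -0.1908, 0.0545]
eef_rot: [1.0, -0.0, 0.0, 0.0]
ft_force: [-0.3, -0.3, -0.7]
width: 0.0334
grip_force: 15.0
```

>>> carry_out([
  [[0,0,-3,0,0,0],[0,0,-6,0,0,0],[0,0,-9,0,0,0],[0,0,-12,0,0,0],[0,0,-12,0,0,0],[0,0,-12,0,0,0]],
])

```text
time: 10.02
ee_pos: [0.6634, -0.1907, 0.1764]
eef_rot: [1.0, -0.0, 0.002, 0.0]
ft_force: [-1.1, -1.1, -3.6]
width: 0.0336
grip_force: 15.0
```

Run:
```python
from h import *
st();delta([.5909,.1833,.170],np.pi/2+.045)
```

```text
t 10.02 p [ 0.6634 -0.1907  0.1764] rv [ 3.141e+00 -3.000e-03 -0.000e+00] F [-1.1 -1.1 -3.6] w 0.0336 g 15.0 j [ 0.46  0.52 -0.36  1.31  0.18  1.33 -1.47]
delta [ -7.26 -37.4    0.58] [ 0.001 -0.003 -0.045]
```

>>> carry_out([
  [[-3.6,0,-1.5,0,0,0],[-7.2,-1,-1.5,0,0,0],[-7.2,-5,-1.5,0,0,-0.02],[-7.2,-9,-1.5,0,0,-0.03],[-7.2,-13,-1.5,0,0,-0.045],[-7.2,-17,-1.5,0,0,-0.045],[-7.2,-21,-1.5,0,0,-0.045],[-7.2,-25,-1.5,0,0,-0.045],[-7.2,-29,-1.5,0,0,-0.045],[-7.2,-33,-1.5,0,0,-0.045],[-7.2,-36,-1.5,0,0,-0.045],[-7.2,-37.4,-1.5,0,0,-0.045],[-7.2,-37.4,0,0,0,-0.045],[-7.2,-37.4,2,0,0,-0.045],[-7.2,-37.4,4,0,0,-0.045],[-7.2,-37.4,4.5,0,0,-0.045],[-7.2,-37.4,4.5,0,0,-0.045],[-7.2,-37.4,4.5,0,0,-0.045]],
])

```text
time: 11.52
ee_pos: [0.5905, 0.1829, 0.1295]
eef_rot: [1.0, 0.022, -0.0, 0.0]
ft_force: [0.0, 0.5, -0.9]
width: 0.0336
grip_force: 15.0
```

Run:
```python
from h import *
st();delta([.5909,.1833,.0685],np.pi/2+.045)
im=r.camera('scene')[:,:,::-1]
a=cv2.resize(im[150:320,230:370],None,fx=2.8,fy=2.8,interpolation=2)
im=r.camera('top')[:,:,::-1]
b=cv2.resize(im[130:250,140:300],None,fx=2.5,fy=a.shape[0]/120,interpolation=2)
cv2.imwrite('pics/p1.png',np.hstack([a,b]))
```

```text
t 11.52 p [0.5905 0.1829 0.1295] rv [3.141e+00 1.000e-03 4.400e-02] F [ 0.   0.5 -0.9] w 0.0336 g 15.0 j [ 0.05  0.44 -0.54  1.57  0.24  1.2  -2.07]
delta [ 0.04 -0.04  6.1 ] [ 0.     0.001 -0.001]
```

View pics/p1.png

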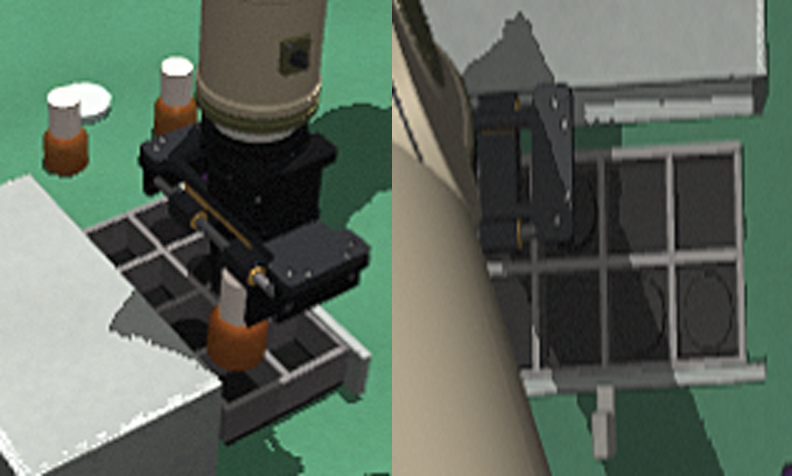

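The jar hangs centred over the back-left cell (7). Lowering to just inside the rim, then to the floor.

>>> carry_out([
  [[0,0,1,0,0,0],[0,0,2,0,0,0],[0,0,2.5,0,0,0],[0,0,3,0,0,0],[0,0,3,0,0,0]],
])

```text
time: 12.03
ee_pos: [0.5899, 0.183, 0.098]
eef_rot: [1.0, 0.022, -0.001, 0.0]
ft_force: [-0.6, -0.8, -2.6]
width: 0.0333
grip_force: 15.0
```

>>> carry_out([
  [[0,0,0.5,0,0,0],[0,0,1,0,0,0],[0,0,1.5,0,0,0],[0,0,2,0,0,0],[0,0,2.4,0,0,0],[0,0,2.6,0,0,0],[0,0,2.6,0,0,0],[0,0,2.6,0,0,0]],
])

```text
time: 12.7
ee_pos: [0.5906, 0.1834, 0.0735]
eef_rot: [1.0, 0.022, -0.0, 0.0]
ft_force: [0.2, 0.3, -1.1]
width: 0.0338
grip_force: 15.0
```

>>> carry_out([
  [[0,0,0.2,0,0,0],[0,0,0.4,0,0,0],[0,0,0.6,0,0,0],[0,0,0.6,0,0,0]],
])

```text
time: 13.03
ee_pos: [0.5915, 0.1831, 0.0684]
eef_rot: [1.0, 0.022, 0.001, 0.0]
ft_force: [0.8, -1.0, 4.0]
width: 0.0335
grip_force: 15.0
```

Floor contact is at the expected depth (z 0.068, not the pot height of 0.0935). Releasing.

>>> carry_out([
  [[0,0,0,0,0,0],[0,0,0,0,0,0],[0,0,0,0,0,0],[0,0,0,0,0,0],[0,0,0,0,0,0],[0,0,-2,0,0,0],[0,0,-5,0,0,0],[0,0,-8,0,0,0],[0,0,-11,0,0,0],[0,0,-11,0,0,0],[0,0,-11,0,0,0]],
], hand=-0.3)

```text
time: 13.95
ee_pos: [0.5915, 0.1838, 0.1794]
eef_rot: [1.0, 0.022, 0.002, -0.0]
ft_force: [0.3, -0.4, -1.5]
width: 0.0569
grip_force: 0.0
```

```bash
cat > jars.py <<'E'
from h import *
def jars():
    im=r.camera('scene')[:,:,::-1];hsv=cv2.cvtColor(im,cv2.COLOR_BGR2HSV)
    m=((hsv[...,0]>3)&(hsv[...,0]<14)&(hsv[...,1]>140)&(hsv[...,2]>50)).astype('uint8');m[:150]=0
    n,l,s,q=cv2.connectedComponentsWithStats(m)
    for i in range(1,n):
        if s[i,4]>60: print('amber',s[i],q[i].round(1),cast('scene',[q[i]],.022)[0].round(3))
    im=r.camera('top')[:,:,::-1];hsv=cv2.cvtColor(im,cv2.COLOR_BGR2HSV);m=((hsv[...,1]<60)&(hsv[...,2]>130)).astype('uint8')
    n,l,s,q=cv2.connectedComponentsWithStats(m)
    for i in range(1,n):
        if 60<s[i,4]<260 and 150<q[i][0]<420 and q[i][1]>130: print('top',s[i],q[i].round(1),cast('top',[q[i]],.088)[0].round(4))
E
python3 - <<'E'
from jars import *
st();delta([.5542,-.1954,.17],np.pi/2);jars()
for p in[(.5542,-.1954),(.4224,-.1865)]:print(proj('scene',[*p,.022]))
E
```

```text
t 13.95 p [0.5915 0.1838 0.1794] rv [-3.141e+00 -3.000e-03  4.500e-02] F [ 0.3 -0.4 -1.5] w 0.0569 g 0.0 j [ 0.05  0.4  -0.55  1.51  0.21  1.29 -2.05]
delta [-5.43 37.71  0.89] [-0.001 -0.003  0.045]
amber [ 80 153  18  39 106] [ 86.7 168. ] [ 0.955 -0.649  0.022]
amber [  0 166  75  33 953] [ 35.5 181.7] [ 1.121 -0.651  0.022]
amber [246 196  15  17 125] [253.1 204.8] [ 0.56  -0.183  0.022]
amber [102 213  93 207 741] [153.1 331.9] [0.957 0.111 0.022]
amber [304 278  20  16 112] [315.  286.2] [0.579 0.176 0.022]
top [218 155  66   6 224] [253.4 157.2] [0.6462 0.0218 0.088 ]
top [236 166  45  56 238] [266.2 193.4] [ 0.5665 -0.0071  0.088 ]
top [345 192  16  16 192] [352.2 199.7] [ 0.5543 -0.1954  0.088 ]
top [252 221  37   6 137] [270.2 223.8] [ 0.5001 -0.0165  0.088 ]
top [185 225  21   5  73] [194.6 226.8] [0.4921 0.1482 0.088 ]
top [341 253  15  16 192] [348.  260.2] [ 0.4222 -0.1862  0.088 ]
[[252.92831604 202.06546071]]
[[292.05810552 190.76347936]]
```

Both remaining jars are unmoved. Going to jar 2.

>>> carry_out([
  [[-2,12,0.9,0,0,0.045],[-5.4,37.7,0.9,0,0,0.045],[-5.4,37.7,0.9,0,0,0.045],[-5.4,37.7,0.9,0,0,0.045],[-5.4,37.7,0.9,0,0,0.045],[-5.4,37.7,0.9,0,0,0.045],[-5.4,37.7,0.9,0,0,0.045],[-5.4,37.7,0.9,0,0,0.045],[-5.4,37.7,0.9,0,0,0.045],[-5.4,37.7,0.9,0,0,0.045],[-5.4,37.7,0.9,0,0,0.045],[-5.4,37.7,0.9,0,0,0.045],[-5.4,37.7,0.9,0,0,0.045]],
], hand=-1)

```text
time: 15.13
ee_pos: [0.5535, -0.194, 0.1677]
eef_rot: [1.0, 0.001, -0.001, -0.001]
ft_force: [0.2, 0.3, 0.2]
width: 0.087
grip_force: 0.0
```

Run:
```python
from jars import *
st();delta([.5542,-.1954,.054],np.pi/2);jars()
```

```text
t 15.13 p [ 0.5535 -0.194   0.1677] rv [-3.14e+00  1.00e-03  2.00e-03] F [0.2 0.3 0.2] w 0.087 g 0.0 j [ 0.57  0.31 -0.37  1.62  0.12  1.23 -1.4 ]
delta [ 0.09  0.15 11.37] [-0.001  0.001  0.002]
amber [ 80 152  18  40 126] [ 86.9 168.8] [ 0.956 -0.643  0.022]
amber [  0 166  75  33 950] [ 35.4 181.8] [ 1.122 -0.651  0.022]
amber [285 185  15  16 148] [292.4 192.5] [ 0.426 -0.178  0.022]
amber [ 93 189 102 231 847] [150.4 325.4] [0.957 0.092 0.022]
amber [246 196  15  16 151] [253.4 203.8] [ 0.557 -0.187  0.022]
amber [304 278  20  15 112] [315. 286.] [0.579 0.175 0.022]
top [368 137  11  56  95] [374.8 165. ] [ 0.6313 -0.2457  0.088 ]
top [201 168  24  26  71] [219.8 177.4] [0.6008 0.095  0.088 ]
top [342 254  13  14 148] [348.  260.1] [ 0.4224 -0.1863  0.088 ]
```

>>> carry_out([
  [[0.1,0.1,3,0,0,0],[0.1,0.1,6,0,0,0],[0.1,0.1,9,0,0,0],[0.1,0.1,10.5,0,0,0],[0.1,0.1,11.3,0,0,0],[0.1,0.1,11.3,0,0,0],[0.1,0.1,11.3,0,0,0]],
])

```text
time: 15.82
ee_pos: [0.5551, -0.1962, 0.0563]
eef_rot: [1.0, 0.0, 0.0, 0.0]
ft_force: [1.1, -0.6, 0.5]
width: 0.087
grip_force: 0.0
```

>>> carry_out([
  [[0,0,0,0,0,0],[0,0,0,0,0,0],[0,0,0,0,0,0],[0,0,0,0,0,0],[0,0,0,0,0,0],[0,0,0,0,0,0],[0,0,0,0,0,0],[0,0,0,0,0,0],[0,0,0,0,0,0],[0,0,0,0,0,0],[0,0,0,0,0,0],[0,0,0,0,0,0],[0,0,0,0,0,0]],
], hand=1)

```text
time: 16.9
ee_pos: [0.5545, -0.1968, 0.0555]
eef_rot: [1.0, -0.0, 0.0, 0.0]
ft_force: [0.2, 0.2, 0.1]
width: 0.0333
grip_force: 15.0
```

>>> carry_out([
  [[0,0,-3,0,0,0],[0,0,-6,0,0,0],[0,0,-9,0,0,0],[0,0,-12,0,0,0],[0,0,-13,0,0,0],[0,0,-13,0,0,0],[0,0,-13,0,0,0]],
])

```text
time: 17.48
ee_pos: [0.5543, -0.1967, 0.1848]
eef_rot: [1.0, -0.0, -0.0, 0.0]
ft_force: [-0.7, 0.4, -2.1]
width: 0.0333
grip_force: 15.0
```

Run:
```python
from h import *
st();delta([.5966,.0594,.125],np.pi/2+.045)
```

```text
t 17.48 p [ 0.5543 -0.1967  0.1848] rv [ 3.141  0.    -0.   ] F [-0.7  0.4 -2.1] w 0.0333 g 15.0 j [ 0.57  0.3  -0.37  1.6   0.11  1.27 -1.39]
delta [  4.22 -25.62   5.98] [ 0.     0.    -0.045]
```

>>> carry_out([
  [[1,-4,0,0,0,-0.02],[1.5,-8,0,0,0,-0.03],[2,-12,0,0,0,-0.045],[3,-16,0,0,0,-0.045],[3.5,-20,0,0,0,-0.045],[4.2,-24,0,0,0,-0.045],[4.2,-25.6,0,0,0,-0.045],[4.2,-25.6,2,0,0,-0.045],[4.2,-25.6,4,0,0,-0.045],[4.2,-25.6,6,0,0,-0.045],[4.2,-25.6,6,0,0,-0.045],[4.2,-25.6,6,0,0,-0.045]],
])

```text
time: 18.48
ee_pos: [0.595, 0.059, 0.1232]
eef_rot: [1.0, 0.022, -0.002, 0.0]
ft_force: [-0.1, 0.9, -0.8]
width: 0.0335
grip_force: 15.0
```

Run:
```python
from jars import *
st();delta([.5966,.0594,.0695],np.pi/2+.045);jars()
im=r.camera('scene')[:,:,::-1]
cv2.imwrite('pics/p2.png',cv2.resize(im[150:320,230:370],None,fx=3,fy=3,interpolation=2))
```

```text
t 18.48 p [0.595  0.059  0.1232] rv [-3.142  0.005  0.045] F [-0.1  0.9 -0.8] w 0.0335 g 15.0 j [ 0.23  0.4  -0.5   1.63  0.2   1.17 -1.85]
delta [ 0.19 -0.03  5.37] [-0.     0.005 -0.   ]
amber [ 80 150  18  42 140] [ 87.4 167.2] [ 0.952 -0.653  0.022]
amber [  0 166  75  33 951] [ 35.6 181.7] [ 1.121 -0.65   0.022]
amber [ 93 189 102 231 833] [150.8 326.3] [0.957 0.094 0.022]
amber [276 231  20  22 295] [285.1 242.6] [0.562 0.007 0.022]
amber [304 278  20  15 112] [315. 286.] [0.579 0.175 0.022]
top [161 226  29   4  85] [174.8 227.9] [0.4894 0.1916 0.088 ]
top [341 253  15  16 191] [348.  260.2] [ 0.4223 -0.1863  0.088 ]
```

View pics/p2.png

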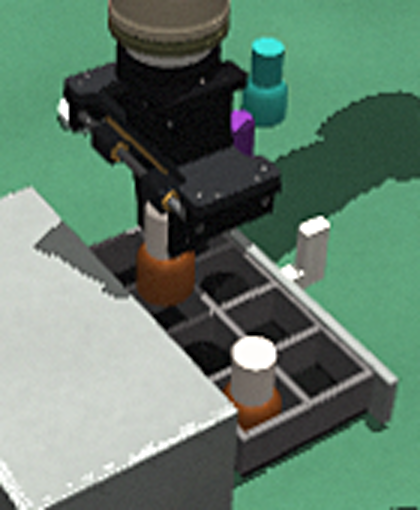

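Jar 1 stands in cell 7 at (253,385), and jar 2 hovers over cell 5 beside the cell-6 pot (205,350).

>>> carry_out([
  [[0.1,0,0.8,0,0,0],[0.1,0,1.6,0,0,0],[0.1,0,2.2,0,0,0],[0.1,0,2.4,0,0,0],[0.1,0,2.4,0,0,0]],
])

```text
time: 19.05
ee_pos: [0.597, 0.0592, 0.1006]
eef_rot: [1.0, 0.022, -0.001, 0.0]
ft_force: [0.3, -0.7, -2.2]
width: 0.0337
grip_force: 15.0
```

>>> carry_out([
  [[0,0,0.5,0,0,0],[0,0,1,0,0,0],[0,0,1.5,0,0,0],[0,0,2,0,0,0],[0,0,2.4,0,0,0],[0,0,2.5,0,0,0],[0,0,2.5,0,0,0],[0,0,2.5,0,0,0]],
])

```text
time: 19.72
ee_pos: [0.5977, 0.0593, 0.0766]
eef_rot: [1.0, 0.022, 0.0, 0.0]
ft_force: [0.4, -0.4, -1.0]
width: 0.0339
grip_force: 15.0
```

>>> carry_out([
  [[0,0,0.2,0,0,0],[0,0,0.4,0,0,0],[0,0,0.6,0,0,0],[0,0,0.6,0,0,0]],
])

```text
time: 20.05
ee_pos: [0.5973, 0.0592, 0.0701]
eef_rot: [1.0, 0.022, -0.0, 0.0]
ft_force: [0.3, 0.2, -0.9]
width: 0.0337
grip_force: 15.0
```

>>> carry_out([
  [[0,0,0.1,0,0,0],[0,0,0.2,0,0,0],[0,0,0.2,0,0,0]],
])

```text
time: 20.3
ee_pos: [0.5983, 0.0593, 0.0694]
eef_rot: [1.0, 0.022, 0.001, 0.0]
ft_force: [-0.9, -0.2, 4.2]
width: 0.0336
grip_force: 15.0
```

>>> carry_out([
  [[0,0,0,0,0,0],[0,0,0,0,0,0],[0,0,0,0,0,0],[0,0,0,0,0,0],[0,0,0,0,0,0],[0,0,-2,0,0,0],[0,0,-5,0,0,0],[0,0,-8,0,0,0],[0,0,-11,0,0,0],[0,0,-11,0,0,0],[0,0,-11,0,0,0]],
], hand=-0.3)

```text
time: 21.22
ee_pos: [0.5986, 0.0595, 0.1803]
eef_rot: [1.0, 0.022, 0.002, -0.0]
ft_force: [0.1, 0.3, -0.9]
width: 0.0565
grip_force: 0.0
```

Run:
```python
from jars import *
st();delta([.4223,-.1863,.17],np.pi/2);jars()
```

```text
t 21.22 p [0.5986 0.0595 0.1803] rv [ 3.142e+00 -3.000e-03  4.500e-02] F [ 0.1  0.3 -0.9] w 0.0565 g 0.0 j [ 0.23  0.35 -0.51  1.57  0.18  1.27 -1.83]
delta [-18.71  23.77   0.97] [-0.    -0.003  0.045]
amber [ 80 152  18  40 120] [ 86.8 168.4] [ 0.956 -0.646  0.022]
amber [  0 166  75  33 960] [ 35.5 181.7] [ 1.121 -0.651  0.022]
amber [109 227  86 193 782] [153.7 333.1] [0.957 0.115 0.022]
amber [276 248  18  12  80] [286.4 253.9] [0.581 0.046 0.022]
amber [304 278  20  16 110] [315.  286.3] [0.579 0.176 0.022]
top [341 253  15  16 191] [348.  260.2] [ 0.4223 -0.1863  0.088 ]
top [212 391  12  29 237] [216.1 407.4] [0.1039 0.0966 0.088 ]
```

>>> carry_out([
  [[-6,8,0,0,0,0.045],[-18.7,23.8,0.9,0,0,0.045],[-18.7,23.8,0.9,0,0,0.045],[-18.7,23.8,0.9,0,0,0.045],[-18.7,23.8,0.9,0,0,0.045],[-18.7,23.8,0.9,0,0,0.045],[-18.7,23.8,0.9,0,0,0.045],[-18.7,23.8,0.9,0,0,0.045],[-18.7,23.8,0.9,0,0,0.045],[-18.7,23.8,0.9,0,0,0.045],[-18.7,23.8,0.9,0,0,0.045],[-18.7,23.8,0.9,0,0,0.045]],
], hand=-1)

```text
time: 22.32
ee_pos: [0.422, -0.1855, 0.1691]
eef_rot: [1.0, 0.001, -0.0, -0.0]
ft_force: [0.4, -0.1, -0.1]
width: 0.0872
grip_force: 0.0
```

Run:
```python
from jars import *
st();delta([.4223,-.1863,.0545],np.pi/2);jars();print(proj('scene',[.4223,-.1863,.022]))
im=r.camera('top')[:,:,::-1];hsv=cv2.cvtColor(im,cv2.COLOR_BGR2HSV)
```

```text
t 22.32 p [ 0.422  -0.1855  0.1691] rv [-3.141e+00  0.000e+00  2.000e-03] F [ 0.4 -0.1 -0.1] w 0.0872 g 0.0 j [ 0.64  0.03 -0.33  1.93  0.01  1.18 -1.26]
delta [ 0.03  0.09 11.46] [-0.001  0.     0.002]
amber [ 80 150  20  47 154] [ 87.9 168.5] [ 0.952 -0.643  0.022]
amber [  0 166  75  33 949] [ 35.3 181.7] [ 1.122 -0.651  0.022]
amber [285 185  15  15 142] [292.4 192.2] [ 0.426 -0.179  0.022]
amber [ 93 189 102 231 859] [150.5 325.6] [0.957 0.092 0.022]
amber [276 248  18  12  74] [286.1 253.8] [0.582 0.045 0.022]
amber [304 278  20  16 106] [315.  286.3] [0.579 0.176 0.022]
top [228 171  15  16 188] [234.9 178.1] [0.5995 0.0619 0.088 ]
top [359 246  18  52  97] [369.8 272. ] [ 0.397  -0.2339  0.088 ]
[[292.1192469  190.78669524]]
```

>>> carry_out([
  [[0,0.1,3,0,0,0],[0,0.1,6,0,0,0],[0,0.1,9,0,0,0],[0,0.1,10.5,0,0,0],[0,0.1,11.3,0,0,0],[0,0.1,11.4,0,0,0],[0,0.1,11.4,0,0,0]],
])

```text
time: 23.05
ee_pos: [0.4219, -0.1877, 0.0559]
eef_rot: [1.0, 0.0, 0.0, -0.0]
ft_force: [-0.5, -0.0, 0.2]
width: 0.0871
grip_force: 0.0
```

>>> carry_out([
  [[0,0,0,0,0,0],[0,0,0,0,0,0],[0,0,0,0,0,0],[0,0,0,0,0,0],[0,0,0,0,0,0],[0,0,0,0,0,0],[0,0,0,0,0,0],[0,0,0,0,0,0],[0,0,0,0,0,0],[0,0,0,0,0,0],[0,0,0,0,0,0],[0,0,0,0,0,0],[0,0,0,0,0,0]],
], hand=1)

```text
time: 24.13
ee_pos: [0.4214, -0.1879, 0.0556]
eef_rot: [1.0, -0.0, 0.0, 0.0]
ft_force: [0.1, -0.8, 1.1]
width: 0.0336
grip_force: 15.0
```

>>> carry_out([
  [[0,0,-3,0,0,0],[0,0,-6,0,0,0],[0,0,-9,0,0,0],[0,0,-12,0,0,0],[0,0,-15,0,0,0],[0,0,-15,0,0,0],[0,0,-15,0,0,0]],
])

```text
time: 24.72
ee_pos: [0.4221, -0.1881, 0.2067]
eef_rot: [1.0, -0.0, 0.001, 0.001]
ft_force: [0.0, -0.5, -3.1]
width: 0.034
grip_force: 15.0
```

Run:
```python
from h import *
st();delta([.5318,.1185,.125],np.pi/2+.045)
```

```text
t 24.72 p [ 0.4221 -0.1881  0.2067] rv [ 3.14e+00 -3.00e-03 -0.00e+00] F [ 0.  -0.5 -3.1] w 0.034 g 15.0 j [ 0.65 -0.   -0.33  1.88 -0.    1.26 -1.25]
delta [ 10.94 -30.67   8.16] [ 0.001 -0.003 -0.045]
```

>>> carry_out([
  [[1.4,-4,0,0,0,-0.02],[2.8,-8,0,0,0,-0.045],[4.2,-12,0,0,0,-0.045],[5.6,-16,0,0,0,-0.045],[7,-20,0,0,0,-0.045],[8.5,-24,0,0,0,-0.045],[10,-28,0,0,0,-0.045],[10.9,-30.6,0,0,0,-0.045],[10.9,-30.6,0,0,0,-0.045],[10.9,-30.6,3,0,0,-0.045],[10.9,-30.6,6,0,0,-0.045],[10.9,-30.6,8.1,0,0,-0.045],[10.9,-30.6,8.1,0,0,-0.045],[10.9,-30.6,8.1,0,0,-0.045]],
])

```text
time: 25.88
ee_pos: [0.5291, 0.1179, 0.123]
eef_rot: [1.0, 0.023, -0.002, 0.0]
ft_force: [0.4, -0.3, -2.0]
width: 0.0336
grip_force: 15.0
```

Run:
```python
from jars import *
st();delta([.5318,.1185,.0695],np.pi/2+.045)
im=r.camera('scene')[:,:,::-1]
cv2.imwrite('pics/p3.png',cv2.resize(im[150:320,230:370],None,fx=3,fy=3,interpolation=2))
```

```text
t 25.88 p [0.5291 0.1179 0.123 ] rv [3.142 0.004 0.045] F [ 0.4 -0.3 -2. ] w 0.0336 g 15.0 j [ 0.23  0.29 -0.62  1.77  0.19  1.13 -1.97]
delta [ 0.29 -0.05  5.35] [0.    0.004 0.   ]
```

View pics/p3.png

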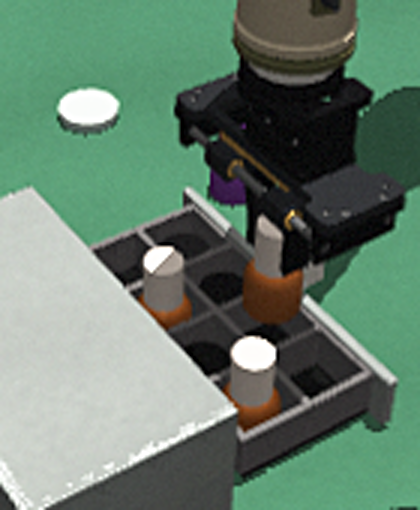

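Jars 1 and 2 stand in cells 7 and 5. Jar 3 hangs over cell 2, at (273,295) in the crop. Lowering.

>>> carry_out([
  [[0.2,0,0.8,0,0,0],[0.2,0,1.6,0,0,0],[0.2,0,2.2,0,0,0],[0.2,0,2.4,0,0,0],[0.2,0,2.4,0,0,0]],
])

```text
time: 26.35
ee_pos: [0.5321, 0.1181, 0.0999]
eef_rot: [1.0, 0.022, -0.0, 0.0]
ft_force: [-0.5, 0.4, -2.7]
width: 0.0331
grip_force: 15.0
```

>>> carry_out([
  [[0,0,0.5,0,0,0],[0,0,1,0,0,0],[0,0,1.5,0,0,0],[0,0,2,0,0,0],[0,0,2.4,0,0,0],[0,0,2.5,0,0,0],[0,0,2.5,0,0,0],[0,0,2.5,0,0,0]],
])

```text
time: 27.02
ee_pos: [0.5326, 0.1183, 0.0756]
eef_rot: [1.0, 0.022, 0.0, 0.0]
ft_force: [-0.5, -0.3, -0.9]
width: 0.0336
grip_force: 15.0
```

>>> carry_out([
  [[0,0,0.2,0,0,0],[0,0,0.4,0,0,0],[0,0,0.6,0,0,0],[0,0,0.7,0,0,0],[0,0,0.7,0,0,0]],
])

```text
time: 27.43
ee_pos: [0.5335, 0.1185, 0.0696]
eef_rot: [1.0, 0.022, 0.001, -0.0]
ft_force: [-0.4, 0.3, 5.3]
width: 0.0335
grip_force: 15.0
```

>>> carry_out([
  [[0,0,0,0,0,0],[0,0,0,0,0,0],[0,0,0,0,0,0],[0,0,0,0,0,0],[0,0,0,0,0,0],[0,0,-2,0,0,0],[0,0,-5,0,0,0],[0,0,-8,0,0,0],[0,0,-11,0,0,0],[0,0,-11,0,0,0],[0,0,-11,0,0,0]],
], hand=-0.3)

```text
time: 28.35
ee_pos: [0.5334, 0.1185, 0.1801]
eef_rot: [1.0, 0.022, 0.002, -0.0]
ft_force: [-0.9, 0.1, -0.5]
width: 0.0564
grip_force: 0.0
```

Run:
```python
from jars import *
st();delta([.4655,.0840,.16],np.pi/2+.046);jars()
```

```text
t 28.35 p [0.5334 0.1185 0.1801] rv [-3.142e+00 -3.000e-03  4.500e-02] F [-0.9  0.1 -0.5] w 0.0564 g 0.0 j [ 0.24  0.24 -0.63  1.7   0.15  1.24 -1.94]
delta [-6.95  3.14  1.99] [-0.    -0.003 -0.001]
amber [ 80 152  18  40 120] [ 86.9 168.8] [ 0.956 -0.642  0.022]
amber [  0 166  75  33 961] [ 35.4 181.8] [ 1.122 -0.65   0.022]
amber [ 93 189 102 231 830] [150.8 326.4] [0.957 0.095 0.022]
amber [276 248  18  12  74] [286.7 254.1] [0.581 0.047 0.022]
amber [309 253  19  12  94] [318.6 259.4] [0.52  0.105 0.022]
amber [304 278  19  16 101] [314.7 286.5] [0.58  0.176 0.022]
top [258 169  31  57 215] [275.2 206.6] [ 0.5376 -0.0271  0.088 ]
top [303 399   9  21  85] [308.8 412.2] [ 0.0952 -0.103   0.088 ]
```

>>> carry_out([
  [[-3.5,1.6,0,0,0,0],[-6.9,3.1,0,0,0,0],[-6.9,3.1,0,0,0,0],[-6.9,3.1,3,0,0,0],[-6.9,3.1,6,0,0,0],[-6.9,3.1,9,0,0,0],[-6.9,3.1,10.6,0,0,0],[-6.9,3.1,10.6,0,0,0],[-6.9,3.1,10.6,0,0,0]],
])

```text
time: 29.2
ee_pos: [0.4638, 0.0842, 0.0716]
eef_rot: [1.0, 0.023, -0.002, -0.0]
ft_force: [0.2, -0.2, -0.0]
width: 0.0568
grip_force: 0.0
```

>>> carry_out([
  [[0,0,0,0,0,0],[0,0,0,0,0,0],[0,0,0,0,0,0],[0,0,0,0,0,0],[0,0,0,0,0,0],[0,0,0,0,0,0],[0,0,0,0,0,0],[0,0,0,0,0,0],[0,0,0,0,0,0],[0,0,0,0,0,0],[0,0,0,0,0,0],[0,0,0,0,0,0]],
], hand=1, squeeze=20)

```text
time: 30.2
ee_pos: [0.4651, 0.0834, 0.0726]
eef_rot: [1.0, 0.022, 0.0, 0.0]
ft_force: [-1.1, -4.7, 3.4]
width: 0.0138
grip_force: 20.0
```

>>> carry_out([
  [[0.2,0,0,0,0,0],[0.6,0,0,0,0,0],[1.1,0,0,0,0,0],[1.7,0,0,0,0,0],[2.3,0,0,0,0,0],[2.9,0,0,0,0,0],[3.5,0,0,0,0,0],[4.1,0,0,0,0,0],[4.7,0,0,0,0,0],[5.3,0,0,0,0,0],[5.9,0,0,0,0,0],[6.5,0,0,0,0,0],[7.1,0,0,0,0,0],[7.7,0,0,0,0,0],[8.3,0,0,0,0,0],[8.9,0,0,0,0,0],[9.4,0,0,0,0,0],[9.8,0,0,0,0,0],[10,0,0,0,0,0],[10,0,0,0,0,0]],
])

```text
time: 31.87
ee_pos: [0.5658, 0.0882, 0.0727]
eef_rot: [1.0, 0.022, 0.001, 0.0]
ft_force: [1.7, -4.7, 3.1]
width: 0.0139
grip_force: 20.0
```

>>> carry_out([
  [[0.3,0,0,0,0,0],[0.8,0,0,0,0,0],[1.3,0,0,0,0,0],[1.8,0,0,0,0,0],[2.3,0,0,0,0,0],[2.8,0,0,0,0,0],[3.3,0,0,0,0,0],[3.8,0,0,0,0,0],[4.2,0,0,0,0,0],[4.5,0,0,0,0,0],[4.8,0,0,0,0,0],[5,0,0,0,0,0],[5.1,0,0,0,0,0],[5.1,0,0,0,0,0]],
])

```text
time: 33.03
ee_pos: [0.6137, 0.0905, 0.0726]
eef_rot: [1.0, 0.022, -0.002, 0.001]
ft_force: [-13.2, -6.7, 15.3]
width: 0.014
grip_force: 20.0
```

>>> carry_out([
  [[0.2,0,0,0,0,0],[0.4,0,0,0,0,0],[0.4,0,0,0,0,0]],
])

```text
time: 33.28
ee_pos: [0.616, 0.0905, 0.0719]
eef_rot: [1.0, 0.022, -0.004, 0.001]
ft_force: [-20.8, -7.4, 15.5]
width: 0.0139
grip_force: 20.0
```

>>> carry_out([
  [[0.2,0,0,0,0,0],[0.3,0,0,0,0,0],[0.3,0,0,0,0,0],[0.3,0,0,0,0,0]],
])

```text
time: 33.62
ee_pos: [0.6182, 0.0906, 0.0713]
eef_rot: [1.0, 0.023, -0.005, 0.001]
ft_force: [-20.7, -7.1, 13.4]
width: 0.014
grip_force: 20.0
```

>>> carry_out([
  [[-0.4,0,0,0,0,0],[-0.6,0,0,0,0,0],[-0.6,0,0,0,0,0]],
])

```text
time: 33.87
ee_pos: [0.6157, 0.0906, 0.0714]
eef_rot: [1.0, 0.022, -0.001, 0.0]
ft_force: [-2.2, -5.1, -6.5]
width: 0.0138
grip_force: 20.0
```

Run:
```python
from h import *
st()
```

```text
t 33.87 p [0.6157 0.0906 0.0714] rv [3.141e+00 2.000e-03 4.500e-02] F [-2.2 -5.1 -6.5] w 0.0138 g 20.0 j [ 0.2   0.51 -0.55  1.61  0.29  1.11 -1.95]
```

The push force plateaued around 20 N with the pads slipping, so the tray is at its stop. Releasing and lifting clear.

>>> carry_out([
  [[0,0,0,0,0,0],[0,0,0,0,0,0],[0,0,0,0,0,0],[0,0,0,0,0,0],[0,0,0,0,0,0],[0,0,0,0,0,0],[0,0,-3,0,0,0],[0,0,-7,0,0,0],[0,0,-11,0,0,0],[0,0,-13,0,0,0],[0,0,-13,0,0,0],[0,0,-13,0,0,0]],
], hand=-0.3)

```text
time: 34.87
ee_pos: [0.6175, 0.0913, 0.204]
eef_rot: [1.0, 0.022, 0.001, -0.0]
ft_force: [-0.8, 0.3, 0.1]
width: 0.0564
grip_force: 0.0
```

>>> carry_out([
  [[-5,5,0,0,0,0],[-15,25,0,0,0,0],[-15,25,0,0,0,0],[-15,25,0,0,0,0],[-15,25,0,0,0,0],[-15,25,0,0,0,0],[-15,25,0,0,0,0],[-15,25,0,0,0,0],[-15,25,0,0,0,0],[-15,25,0,0,0,0],[-15,25,0,0,0,0],[-15,25,0,0,0,0]],
])

```text
time: 35.87
ee_pos: [0.4786, -0.164, 0.2021]
eef_rot: [1.0, 0.024, -0.0, -0.0]
ft_force: [-0.8, -0.0, -0.3]
width: 0.0566
grip_force: 0.0
```

Run:
```python
from h import *
st()
a=cv2.imread('pics/top0.png');b=r.camera('top')[:,:,::-1];s=r.camera('scene')[:,:,::-1]
f=lambda x:cv2.resize(x[140:190,140:300],None,fx=5,fy=5,interpolation=2)
for x in(a,b):
    h=cv2.cvtColor(x,cv2.COLOR_BGR2HSV);m=((h[...,1]<45)&(h[...,2]>190)).astype('uint8')[155:185,210:235]
    n,l,t,q=cv2.connectedComponentsWithStats(m);i=1+t[1:,4].argmax();print(t[i],q[i].round(2))
cv2.imwrite('pics/end.png',np.vstack([f(a),f(b)]))
```

```text
t 35.87 p [ 0.4786 -0.164   0.2021] rv [-3.141  0.     0.047] F [-0.8 -0.  -0.3] w 0.0566 g 0.0 j [ 0.66  0.11 -0.45  1.78  0.05  1.26 -1.32]
[ 8  6  8 15 90] [11.16 13.06]
[ 8  7  8 15 86] [11.13 14.34]
```

View pics/end.png

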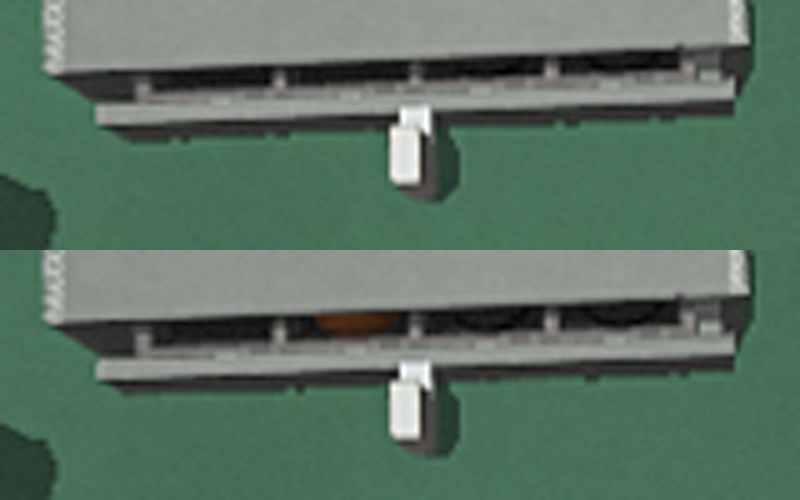

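The lower strip (now) has the tab end at (405,440−250=190), against (405,186) in the upper one (start). The tray is about 2 mm short of home, because backing off with the pads closed dragged it. I'll push it home from in front with closed fingers, so retreating can't drag it.

Run:
```python
from h import *
delta([.565,.0885,.200],np.pi/2+.046)
```

```text
delta [  9.82 -24.85   0.24] [-0.     0.     0.001]
```

>>> carry_out([
  [[1.5,-4,0,0,0,0],[3,-8,0,0,0,0],[5,-12,0,0,0,0],[6.5,-16,0,0,0,0],[8,-20,0,0,0,0],[9.8,-24.8,0,0,0,0],[9.8,-24.8,0,0,0,0],[9.8,-24.8,0,0,0,0],[9.8,-24.8,4,0,0,0],[9.8,-24.8,8,0,0,0],[9.8,-24.8,11,0,0,0],[9.8,-24.8,12.5,0,0,0],[9.8,-24.8,12.5,0,0,0],[9.8,-24.8,12.5,0,0,0]],
], hand=1)

```text
time: 37.13
ee_pos: [0.5646, 0.0866, 0.0774]
eef_rot: [1.0, 0.022, -0.001, -0.0]
ft_force: [1.3, 0.1, 0.7]
width: 0.0001
grip_force: 0.0
```

>>> carry_out([
  [[0.4,0,0,0,0,0],[0.8,0,0,0,0,0],[1.2,0,0,0,0,0],[1.6,0,0,0,0,0],[2,0,0,0,0,0],[2.4,0,0,0,0,0],[2.6,0,0,0,0,0],[2.8,0,0,0,0,0],[2.8,0,0,0,0,0]],
])

```text
time: 37.88
ee_pos: [0.5914, 0.0879, 0.0773]
eef_rot: [1.0, 0.023, -0.002, 0.0]
ft_force: [-9.7, -1.3, 6.6]
width: 0.0007
grip_force: 4.6
```

>>> carry_out([
  [[0.2,0,0,0,0,0],[0.4,0,0,0,0,0],[0.4,0,0,0,0,0]],
])

```text
time: 38.13
ee_pos: [0.5917, 0.0878, 0.077]
eef_rot: [1.0, 0.023, -0.006, 0.001]
ft_force: [-29.1, -4.8, 21.4]
width: 0.0005
grip_force: 16.6
```

Force climbs steeply with no motion, so the tray is on the stop. Backing away and checking.

>>> carry_out([
  [[-1,0,0,0,0,0],[-3,0,0,0,0,0],[-3,0,-4,0,0,0],[-3,0,-8,0,0,0],[-3,0,-12,0,0,0],[-6,8,-12,0,0,0],[-9,16,-12,0,0,0],[-12,25,-12,0,0,0],[-12,25,-12,0,0,0],[-12,25,-12,0,0,0],[-12,25,-12,0,0,0],[-12,25,-12,0,0,0]],
])

```text
time: 39.13
ee_pos: [0.4859, -0.1735, 0.1976]
eef_rot: [1.0, 0.019, -0.0, 0.001]
ft_force: [-0.2, -0.8, -0.2]
width: 0.0005
grip_force: 0.0
```

Run:
```python
from h import *
st()
a=cv2.imread('pics/top0.png');b=r.camera('top')[:,:,::-1]
for x in(a,b):
    h=cv2.cvtColor(x,cv2.COLOR_BGR2HSV);m=((h[...,1]<45)&(h[...,2]>190)).astype('uint8')[155:185,210:235]
    n,l,t,q=cv2.connectedComponentsWithStats(m);i=1+t[1:,4].argmax();print(t[i],q[i].round(2))
g=lambda x:cv2.cvtColor(np.ascontiguousarray(x),cv2.COLOR_BGR2GRAY).astype('f4')[150:180,212:234]
print(cv2.phaseCorrelate(g(a),g(b),cv2.createHanningWindow((22,30),5)))
# rest of bench: dish and block
for nm,lo,hi in(('block',(10,80,120),(22,200,255)),):
  for x in(a,b):
    m=cv2.inRange(cv2.cvtColor(x,cv2.COLOR_BGR2HSV),lo,hi)[125:180,370:410];print(nm,cv2.connectedComponentsWithStats(m)[3][1:3].round(1))
```

```text
t 39.13 p [ 0.4859 -0.1735  0.1976] rv [3.139e+00 1.000e-03 3.800e-02] F [-0.2 -0.8 -0.2] w 0.0005 g 0.0 j [ 0.68  0.14 -0.46  1.76  0.07  1.26 -1.33]
[ 8  6  8 15 90] [11.16 13.06]
[ 8  6  8 15 87] [11.16 13.25]
((-0.016716081304634756, 0.045597792002709525), 0.9983111780550745)
block [[21.4 26.8]]
block [[21.4 26.9]]
```

The tab is back at its start position to within 0.1 px and the block hasn't moved. Handing in.

```bash
python3 -c "
from bench import r
print(r.close_job())"
```

```text
the job is handed in; nothing more can be done
None
```

I stood all three jars upright on the floors of empty cells (7, 5 and 2), pushed the tray fully home with the tab back at its start position, and handed the job in at about 39 s; no verdict came back.

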